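Tidy the kitchen counter after breakfast

TASK

Tidy up the counter after breakfast: stand the two spice jars upright in the wooden spice crate, stand the two coffee pods upright (foil lid up) in the black pod tray, and slide the steel pepper mill upright and fully home into the round hole of its dark wooden stand. Leave the egg cup standing where it is.

Things in the scene. Friction and masses are not known exactly. Their poses are not given: they have to be found in the camera images.
- mill: Loose rigid steel pepper mill, upright, 128 mm tall: steel body 40 mm diameter up to 76 mm (foot edge chamfered 2.5 mm wide, 3 mm high), black band 37.6 mm diameter to 82 mm, steel head 40 mm diameter to 116 mm, small black knob 18 mm diameter on top. About 200 g (150 to 260). Origin: centre of its underside; z up along its axis.
- paprika_jar: Loose spice jar with a red body and dark grey metal cap with a red disc on top, standing upright. Round, 82 mm tall: body 42 mm in diameter to 62 mm height, cap 39 mm in diameter above that. About 120 g. Origin: centre of its underside; z up.
- turmeric_jar: Loose spice jar with a yellow body and dark grey metal cap with a yellow disc on top, otherwise the same as the paprika jar (42 mm body diameter, 82 mm tall, about 120 g). Origin: centre of its underside; z up.
- green_pod: Loose single-serve coffee pod: white plastic cup with a green foil lid, standing upright on its narrow end. 43 mm tall; 43 mm in diameter at the bottom widening to 47 mm at 39 mm height, then a lid rim 51 mm in diameter and 4 mm thick on top. About 20 g. Origin: centre of its underside; z up towards the lid.
- blue_pod: Loose single-serve coffee pod with a blue foil lid, otherwise the same as the green pod. Origin: centre of its underside; z up towards the lid.
- spice_crate: Fixed open crate of light wood for the spice jars. 150 mm long (its x), 90 mm wide (its y), 35 mm high; walls and floor 5 mm thick: inside 140 by 80 mm, floor 5 mm above the counter, no dividers. Two jars fit along its long x axis (for instance 35 mm either side of the middle). Origin: centre of its underside; z up.
- pod_tray: Fixed low black plastic open tray for the coffee pods. 150 mm long (its x), 90 mm wide (its y), 22 mm high; walls and floor 5 mm thick: inside 140 by 80 mm, floor 5 mm above the counter, no dividers. Two pods fit along its long x axis (for instance 35 mm either side of the middle). Origin: centre of its underside; z up.
- mill_stand: Fixed square block of dark wood, 85 by 85 mm, 30 mm high, with one vertical round hole in the middle of its top for the mill: 42 mm diameter (the mill is 40 mm), 3 mm chamfer at the mouth, 22 mm deep; its flat floor, where the mill's underside ends, is 8 mm above the counter. Origin: centre of the block's underside, on the hole's axis; z up.
- egg_cup: Loose blue ceramic egg cup with a brown egg in it (one rigid piece), standing among the things. 50 mm in diameter at most, 68 mm tall, about 130 g. Not to be put away: leave it standing where it is. Origin: centre of its underside; z up.
Not all that is in view belongs to the job. Of the things like the mill, leave any that is purple; of the rest the larger one is meant. Of the things shaped like the turmeric_jar, the yellow one is meant.

How it is judged (in metres and radians):
At the end, for the whole second after the job is handed in: Jars upright (7 deg) on the spice crate's floor, pods upright (7 deg) on the pod tray's floor, mill home in its stand (foot within 3.5 mm of the hole's floor and 5 mm of its axis, 3.5 deg of upright), all at rest. Egg cup upright, within 30 mm of its start (x of paprika_jar in the frame of spice_crate between -0.056 and 0.056 m and y of paprika_jar in the frame of spice_crate between -0.028 and 0.028 m and z of paprika_jar in the frame of spice_crate between 0 and 0.01 m and angle between each of paprika_jar, turmeric_jar, green_pod, blue_pod's own z axis and vertical below 0.12 rad and linear speed of each of paprika_jar, turmeric_jar, green_pod, blue_pod, mill below 0.02 m/s and angular speed of each of paprika_jar, turmeric_jar, green_pod, blue_pod, mill below 0.2 rad/s and x of turmeric_jar in the frame of spice_crate between -0.056 and 0.056 m and y of turmeric_jar in the frame of spice_crate between -0.028 and 0.028 m and z of turmeric_jar in the frame of spice_crate between 0 and 0.01 m and x of green_pod in the frame of pod_tray between -0.056 and 0.056 m and y of green_pod in the frame of pod_tray between -0.028 and 0.028 m and z of green_pod in the frame of pod_tray between 0 and 0.01 m and x of blue_pod in the frame of pod_tray between -0.056 and 0.056 m and y of blue_pod in the frame of pod_tray between -0.028 and 0.028 m and z of blue_pod in the frame of pod_tray between 0 and 0.01 m and horizontal distance between mill and mill_stand below 0.005 m and z of mill in the frame of mill_stand below 0.0115 m and angle between mill's own z axis and vertical below 0.06 rad and distance of egg_cup from where it was at the start of the episode below 0.03 m and angle between egg_cup's own z axis and vertical below 0.2 rad); the robot touches nothing.
It fails at once if the egg cup is knocked over or moved by more than 30 mm (distance of egg_cup from where it was at the start of the episode above 0.03 m or angle between egg_cup's own z axis and vertical above 0.4 rad).
It also fails if it takes over 125 s, if anything falls off the work surface, if the arm or the gripper's body presses on something with over 40 N, if the wrist force passes 120 N, or if a joint passes its speed limit or range.

ROBOT

A 6-joint arm with a two-finger parallel gripper is mounted at the origin on the work surface. World frame = base frame: x ahead of the robot, y to its left, z up, the work surface at z = 0. Lengths are in mm, angles in rad, forces in N, time in s.
With the tool pointing down it reaches from about 300 to 775 mm from the base axis. Payload 14.6 kg.
Tool frame: the origin (TCP) lies midway between the tips of the shut fingers; the grasp point (between the pads) lies 19 mm behind it; z points along the fingers, y is the direction in which the jaws open and shut (so a half turn about z gives the same grasp; the last joint's range is limited). The gripper opens to 94 mm and grips with 3 to 60 N. Pads are 16 mm wide; open, the fingers measure 119 mm over their backs; the gripper's body (75 mm by 177 mm) begins 78 mm behind the grasp point.
Start: joints at [-0.067, 0.3, 1.521, -0, 1.321, -0.067], TCP at [549.99, -0.002, 205.446] pointing down, gripper open.
Joint ranges: [-3.03, 3.03], [-0.79, 2.21], [0.23, 2.52], [-1.04, 4.18], [0, 3.07], [-2.55, 2.55]. Speed limits (rad/s): [2.22, 2.22, 2.57, 3.14, 3.14, 3.14].

INTERFACE

Orientations are given as [roll, pitch, yaw] about the fixed x, y, z axes, in that order (R = Rz(yaw) Ry(pitch) Rx(roll)).
In Python, from cell import manip gives the robot as it stands.
- The arm moves only by the tool play_rows, never from a script. Its argument "commands" is a list of rows, each an object of numbers: "x", "y", "z": the shift along the tool's x, y, z in m; "wx", "wy", "wz": the turn, a rotation vector about the tool's x, y, z in degrees; "grip": the opening, from 0 (shut) to 1 (fully open). In form: [{"x": .., "y": .., "z": .., "wx": .., "wy": .., "wz": .., "grip": ..}, ...]. A call has 1 to 20 rows; each row shifts and turns the commanded pose from where the row before left it, along the tool's axes as they then stand; what a row does not reach is not made up. A row lasts 1/8 s, in which the tool goes at most 62.5 mm and 10.7 degrees, less where a joint would pass 70% of its speed; a pose out of reach is approached as far as the arm can. A call is refused whole if a number of a shift passes 0.0625 or a number of a turn 10.7, either way. A call with a gripper value outside its range is refused whole. The fingers move at their own pace and stop on an object; "squeeze" is the grip in N (left out, the last holds). Time passes only in rows, so rows that do not move let the fingers close. It gives the time, the measured TCP pose, the force and the opening at its end, in the units of the state.
- manip.read_state(): the state, without advancing time (a new reading comes with each control period).
- manip.camera(name): name is "scene" or "side" or "wrist"; returns (picture, depth): 384x512x3 uint8, red, green, blue; 384x512 float32, mm along the optical axis (not along the pixel's ray), 0 where there is no reading.
- manip.camera_info(name): a dict with "intrinsics" (3x3 intrinsics, pixels), "k1" (the pictures are not rectified: a ray, as slopes to the right and down, at radius r is drawn at 1 + k1 r^2 times it, then the intrinsics apply), "camera_from_world" (4x4, takes a point from world to camera coordinates); the wrist camera has in their place "tool_from_camera" (4x4, takes a point from camera to tool coordinates, whose origin is the TCP and whose axes are the flange's). Camera axes: x right, y up, looking along -z (the intrinsics and any distortion apply to the point x, -y, -z); pixel columns grow to the right and rows downward; lengths in mm; the calibration is good to about 2 mm. A picture is of the moment at which its call begins: read the wrist's pose just before it. camera_info takes no time and is no camera call.
- manip.sign_off(): hands the job in, once; it reports no verdict.
The state is a dict: "clock": time; "joints": joint angles; "qd": joint speeds; "effort": joint torques, N m; "eef_pos": TCP position; "eef_rot": TCP orientation; "wrist_force": force on the tool from outside, world axes, zero at the start; "moment": the same for the moment, N m; "finger_gap": finger opening in mm.
Only numpy, scipy, OpenCV 4.12 (cv2) and the standard library are available. Lean on these libraries where they do the work, as an engineer would, in place of code of your own. Each camera call takes 0.05 s, during which the arm holds its last target.

## Working session

There is one attempt and no reset: what is moved stays moved. The work goes in short steps, Python scripts to look and compute and a tool call to move; the robot and the scene stay as the last step left them, time stands still between calls to the robot, and variables do not carry over. Pictures are saved under pics/ and viewed, and the job is handed in when it is done.

Besides the shell and the picture viewer there is one more tool, called after ">>>" as name(argument=value, ...) on one line, values as JSON. play_rows: Moves the arm, as the interface text tells. Its arguments: {"type":"object","properties":{"commands":{"type":"array"},"squeeze":{"type":"number"}},"required":["commands"]}

```bash
ls; mkdir -p pics; python3 - <<'E'
from cell import manip
import cv2
print(manip.read_state())
for n in ["scene","side","wrist"]:
    im,d=manip.camera(n); cv2.imwrite(f"pics/{n}0.png",im[:,:,::-1]); 
    import numpy as np; np.savez(f"pics/{n}0.npz",im=im,d=d)
    print(n,manip.camera_info(n))
E
```

```text
pics
{'clock': 0.0, 'joints': array([-6.65937274e-02,  3.00440935e-01,  1.52160644e+00,  1.19064504e-05,
        1.32069776e+00, -6.65804059e-02]), 'qd': array([ 6.11919554e-05,  1.11199242e-03, -7.96748102e-04, -7.80762443e-04,
       -6.86090974e-04, -8.45073338e-04]), 'effort': array([-1.53750298e-03, -5.31805658e+01, -3.52735734e+01,  7.07558286e-02,
        2.43994006e-02, -4.79655944e-05]), 'eef_pos': array([5.49727467e+02, 2.18213890e-02, 2.04892152e+02]), 'eef_rot': array([-3.14044350e+00, -8.81828392e-05,  1.57078000e+00]), 'wrist_force': array([0.65626634, 0.39264509, 0.66107971]), 'moment': array([-4.64541204e-02,  8.31818821e-05, -2.46482207e-02]), 'finger_gap': 93.9977674004876}
scene {'intrinsics': array([[372.91843671,   0.        , 259.95747373],
       [  0.        , 372.91843671, 187.92878781],
       [  0.        ,   0.        ,   1.        ]]), 'k1': -0.10862400360328524, 'camera_from_world': array([[-7.27517395e-01,  6.86088227e-01, -1.17678124e-03,
         3.18487130e+02],
       [-5.70078467e-01, -6.03546303e-01,  5.57442733e-01,
         2.22010123e+02],
    
[... 599 characters left out ...]
-01,  6.08166455e-01,
        -7.95489864e+02],
       [ 0.00000000e+00,  0.00000000e+00,  0.00000000e+00,
         1.00000000e+00]])}
wrist {'intrinsics': array([[322.94591471,   0.        , 254.57322326],
       [  0.        , 322.94591471, 192.24892903],
       [  0.        ,   0.        ,   1.        ]]), 'k1': 0.004009397245555499, 'tool_from_camera': array([[-6.60986243e-05,  9.60745238e-01,  2.77432125e-01,
         8.11091185e+01],
       [ 9.99999611e-01,  3.07379846e-04, -8.26202533e-04,
         1.25187274e-01],
       [-8.79047192e-04,  2.77431963e-01, -9.60744885e-01,
        -1.79861073e+02],
       [ 0.00000000e+00,  0.00000000e+00,  0.00000000e+00,
         1.00000000e+00]])}
```

View pics/scene0.png

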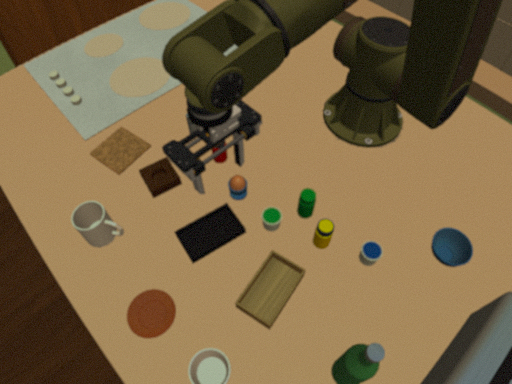

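View pics/side0.png

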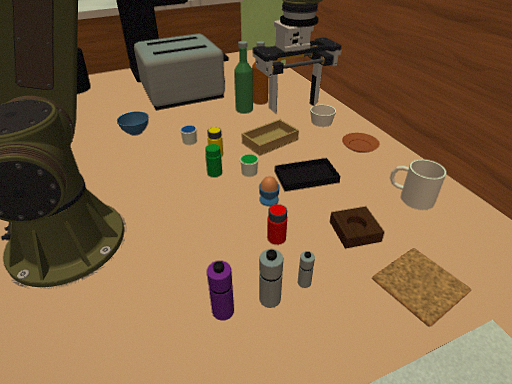

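View pics/wrist0.png

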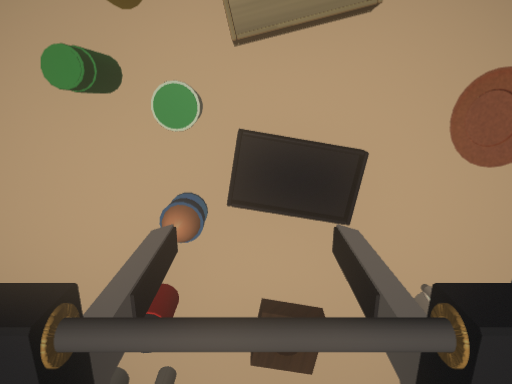

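Candidates (side image): mill-like: purple (221,290) leave, large steel (271,278) ← chosen, small steel (306,269) leave. Jar-shaped: red (277,225) paprika, yellow (215,140) turmeric, green (214,160) leave. Pods: green lid (249,165), blue lid (189,134); the bowl at (133,123) and ramekin (322,115) aren't pods.

```bash
cat > h.py <<'E'
import numpy as np, cv2
from cell import manip
from scipy.spatial.transform import Rotation as Ro
def cloud(name,im,d,st=None):
    ci=manip.camera_info(name); K=np.array(ci["intrinsics"]); 
    H,W=d.shape; v,u=np.mgrid[0:H,0:W]
    p=cv2.undistortPoints(np.stack([u,v],-1).reshape(-1,1,2).astype(np.float64),K,np.array([ci["k1"],0,0,0.]))[:,0].reshape(H,W,2)
    P=np.stack([p[...,0]*d,-p[...,1]*d,-d],-1).astype(float)
    if name=="wrist":
        T=np.array(ci["tool_from_camera"]); P=P@T[:3,:3].T+T[:3,3]
        R=Ro.from_euler('xyz',st["eef_rot"]).as_matrix(); P=P@R.T+np.array(st["eef_pos"])
    else:
        T=np.linalg.inv(ci["camera_from_world"]); P=P@T[:3,:3].T+T[:3,3]
    P[d<=0]=np.nan
    return P
def shot(name,tag):
    st=manip.read_state(); im,d=manip.camera(name); cv2.imwrite(f"pics/{name}{tag}.png",im[:,:,::-1]); 
    np.savez(f"pics/{name}{tag}.npz",im=im,d=d); return im,d,cloud(name,im,d,st),st
def circ(xy):
    A=np.c_[2*xy,np.ones(len(xy))]; s=np.linalg.lstsq(A,(xy**2).sum(1),rcond=None)[0]
    return s[:2],np.sqrt(s[2]+s[0]**2+s[1]**2)
E
python3 - <<'E'
from h import *
for n,pts in {"side":[(221,290),(271,278),(271,254),(306,269),(277,225),(277,210),(215,133),(215,148),(214,150),(249,160),(189,129),(268,182),(360,226),(307,175),(270,137)],
 "scene":[(307,193),(325,226),(272,215),(372,249),(238,182),(160,177),(210,233),(271,290),(220,156)]}.items():
    z=np.load(f"pics/{n}0.npz"); P=cloud(n,z['im'],z['d'])
    for u,v in pts: print(n,u,v,z['im'][v,u],P[v,u].round(0))
im=cv2.imread("pics/side0.png")[180:340,180:420]; cv2.imwrite("pics/crop0.png",cv2.resize(im,None,fx=3,fy=3))
E
```

```text
side 221 290 [60 23 61] [ 253. -322.   87.]
side 271 278 [95 88 76] [ 337. -331.   86.]
side 271 254 [33 29 25] [ 343. -316.  126.]
side 306 269 [75 65 57] [ 415. -317.   54.]
side 277 225 [106   9  11] [ 415. -199.   60.]
side 277 210 [199  10   0] [ 424. -179.   81.]
side 215 133 [57 48 39] [412. 175.  80.]
side 215 148 [ 25 122  36] [386. 100.  80.]
side 214 150 [ 15 110  29] [381.  92.  80.]
side 249 160 [ 14 122  45] [466.  66.  42.]
side 189 129 [ 24  67 111] [368. 296.  41.]
side 268 182 [182 114  67] [460. -62.  60.]
side 360 226 [68 39 22] [ 607. -230.    9.]
side 307 175 [24 22 20] [602.  -7.   2.]
side 270 137 [143 122  66] [598. 212.   3.]
scene 307 193 [  0 107  27] [381. 104.  81.]
scene 325 226 [169 165   0] [417. 193.  82.]
scene 272 215 [ 16 110  36] [469.  75.  45.]
scene 372 249 [14 51 89] [362. 298.  40.]
scene 238 182 [158 104  55] [471. -44.  63.]
scene 160 177 [37 21  0] [ 592. -233.    8.]
scene 210 233 [14 17 10] [599. -10.   4.]
scene 271 290 [135 117  68] [590. 197.   3.]
scene 220 156 [100  14  18] [ 436. -162.   30.]
```

View pics/crop0.png

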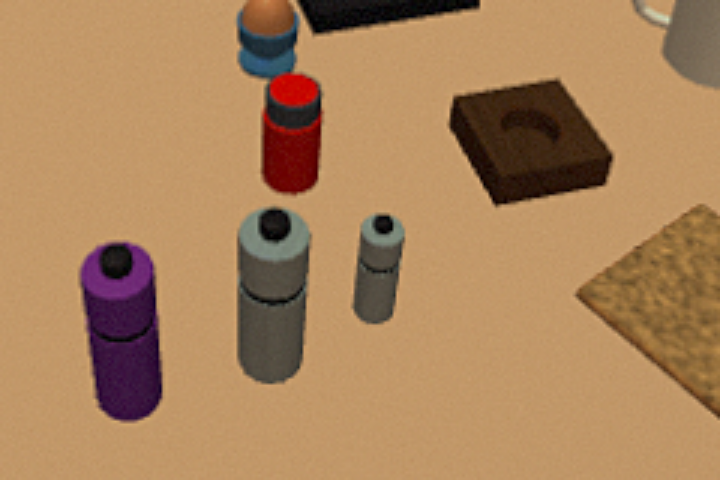

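The crop shows the large steel mill in the middle (crop 272,295), purple left, small one right; stand at upper right with hole (530,125). Now fitting positions.

```bash
cat > fit.py <<'E'
from h import *
def P0(n,t="0"):
    z=np.load(f"pics/{n}{t}.npz"); return z['im'],z['d']
E
python3 - <<'E'
from fit import *
import numpy as np
C={}
for n in ["side","scene"]:
    im,d=P0(n); C[n]=(im,cloud(n,im,d))
# tops
T={"mill":((343,-316),116,26),"purple":((258,-308),116,26),"small":((415,-308),None,22),"pap":((424,-179),82,24),"tur":((412,185),82,24),"greenjar":((381,100),82,24),"gpod":((467,72),43,29),"bpod":((365,297),43,29),"egg":((465,-52),None,30)}
for k,(c,h,r) in T.items():
    for n in C:
        P=C[n][1].reshape(-1,3); m=(np.hypot(P[:,0]-c[0],P[:,1]-c[1])<r+12)&(P[:,2]>12)
        Q=P[m]
        if len(Q)<10: print(k,n,"few");continue
        zt=np.percentile(Q[:,2],98)
        hh=h or zt
        top=Q[abs(Q[:,2]-hh)<4]
        if len(top)<5: print(k,n,"notop",zt); continue
        hull=cv2.convexHull(top[:,:2].astype(np.float32)); (cx,cy),rr=cv2.minEnclosingCircle(hull)
        print(k,n,"zmax",zt.round(1),"ntop",len(top),"mean",top.mean(0).round(1),"enc",round(cx,1),round(cy,1),round(rr,1))
B={"crate":((595,205),35,110),"tray":((600,-10),22,110),"stand":((600,-230),30,70)}
for k,(c,h,r) in B.items():
    for n in C:
        P=C[n][1].reshape(-1,3); m=(np.hypot(P[:,0]-c[0],P[:,1]-c[1])<r)&(abs(P[:,2]-h)<4)
        Q=P[m]
        print(k,n,len(Q),cv2.minAreaRect(Q[:,:2].astype(np.float32)))
E
```

```text
mill side zmax 126.1 ntop 264 mean [ 342.3 -317.9  115. ] enc 344.1 -314.4 19.8
mill scene few
purple side zmax 127.4 ntop 298 mean [ 255.8 -306.4  115. ] enc 257.3 -302.5 20.3
purple scene few
small side zmax 83.9 ntop 31 mean [ 420.6 -307.5   83.3] enc 420.8 -306.8 5.6
small scene zmax 76.9 ntop 10 mean [ 432.7 -306.5   76.6] enc 430.6 -307.7 9.6
pap side zmax 81.8 ntop 191 mean [ 423.6 -180.6   80.5] enc 424.0 -178.0 20.5
pap scene notop 80.56581816751532
tur side zmax 81.6 ntop 81 mean [412.4 189.9  80.2] enc 413.0 190.4 20.9
tur scene zmax 84.1 ntop 210 mean [416.  192.3  81.9] enc 415.7 191.7 20.1
greenjar side zmax 81.3 ntop 97 mean [379.5 104.9  80.2] enc 380.0 105.5 19.8
greenjar scene zmax 549.7 ntop 176 mean [383.4 107.4  82.3] enc 381.8 107.7 20.0
gpod side zmax 307.6 ntop 167 mean [467.   69.9  41.3] enc 467.7 72.0 26.3
gpod scene zmax 550.0 ntop 308 mean [470.2  73.2  43.5] enc 469.6 72.5 25.6
bpod side zmax 42.8 ntop 108 mean [363.3 295.5  41.3] enc 363.8 295.5 25.3
bpod scene zmax 45.1 ntop 344 mean [366.6 299.5  42.5] enc 366.0 299.7 26.1
egg side zmax 344.4 ntop 93 mean [474.2 -25.3 343.5] enc 477.2 -22.0 19.4
egg scene zmax 539.5 ntop 40 mean [471.3 -17.4 539.5] enc 470.2 -17.5 8.6
crate side 145 ((588.8360595703125, 194.05874633789062), (150.86749267578125, 93.10762786865234), 11.925342559814453)
crate scene 484 ((590.9580078125, 196.30343627929688), (151.24539184570312, 90.94634246826172), 13.17093276977539)
tray side 245 ((596.5865478515625, -11.210624694824219), (93.68997192382812, 150.76205444335938), 80.01325225830078)
tray scene 395 ((598.3851928710938, -8.43655776977539), (91.84178161621094, 149.84197998046875), 80.88375091552734)
stand side 913 ((593.2604370117188, -230.8310546875), (87.5566177368164, 87.11548614501953), 79.85009765625)
stand scene 650 ((594.0836791992188, -229.7184600830078), (87.10575103759766, 84.4848861694336), 80.04607391357422)
```

>>> play_rows(commands=[{"wz": 10},{"wz": 10},{"wz": 10},{"wz": 10},{"wz": 10},{"wz": 10},{"wz": 10},{"wz": 10},{"wz": 10},{"x": -0.041,"y": 0.06},{"x": -0.041,"y": 0.06},{"x": -0.041,"y": 0.06},{"x": -0.041,"y": 0.06},{"x": -0.041,"y": 0.06},{"x": 0.0,"y": 0.013},{"x": 0}])

```text
$.commands[0]: bad value
```

```bash
python3 - <<'E'
from fit import *
im,d,P,st=shot("wrist","1"); print(st["clock"],st["eef_pos"],st["eef_rot"],st["joints"],st["wrist_force"])
E
```

```text
0.15 [5.49816840e+02 1.40956961e-02 2.05025979e+02] [-3.14072978e+00 -6.69508681e-05  1.57082024e+00] [-6.65958644e-02  3.00361404e-01  1.52139322e+00  9.66064478e-06
  1.32070345e+00 -6.66221978e-02] [-0.31603682  0.47723855  0.38828757]
```

View pics/wrist1.png

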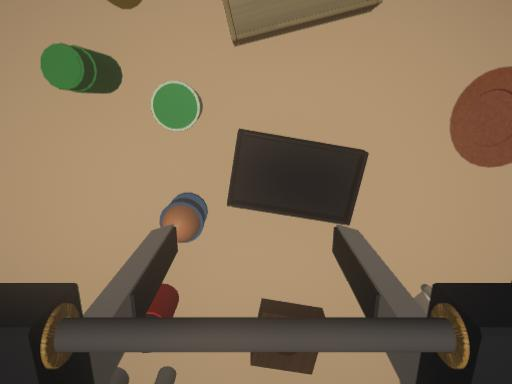

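>>> play_rows(commands=[{"x": 0,"y": 0,"z": 0,"wx": 0,"wy": 0,"wz": 10,"grip": 1},{"x": 0,"y": 0,"z": 0,"wx": 0,"wy": 0,"wz": 10,"grip": 1},{"x": 0,"y": 0,"z": 0,"wx": 0,"wy": 0,"wz": 10,"grip": 1},{"x": 0,"y": 0,"z": 0,"wx": 0,"wy": 0,"wz": 10,"grip": 1},{"x": 0,"y": 0,"z": 0,"wx": 0,"wy": 0,"wz": 10,"grip": 1},{"x": 0,"y": 0,"z": 0,"wx": 0,"wy": 0,"wz": 10,"grip": 1},{"x": 0,"y": 0,"z": 0,"wx": 0,"wy": 0,"wz": 10,"grip": 1},{"x": 0,"y": 0,"z": 0,"wx": 0,"wy": 0,"wz": 10,"grip": 1},{"x": 0,"y": 0,"z": 0,"wx": 0,"wy": 0,"wz": 10,"grip": 1},{"x": -0.041,"y": 0.06,"z": 0,"wx": 0,"wy": 0,"wz": 0,"grip": 1},{"x": -0.041,"y": 0.06,"z": 0,"wx": 0,"wy": 0,"wz": 0,"grip": 1},{"x": -0.041,"y": 0.06,"z": 0,"wx": 0,"wy": 0,"wz": 0,"grip": 1},{"x": -0.041,"y": 0.06,"z": 0,"wx": 0,"wy": 0,"wz": 0,"grip": 1},{"x": -0.041,"y": 0.06,"z": 0,"wx": 0,"wy": 0,"wz": 0,"grip": 1},{"x": 0,"y": 0.013,"z": 0,"wx": 0,"wy": 0,"wz": 0,"grip": 1},{"x": 0,"y": 0,"z": 0,"wx": 0,"wy": 0,"wz": 0,"grip": 1}], squeeze=20)

```text
clock: 2.2
eef_pos: [373.8, -271.2, 205.3]
eef_rot: [-3.141, 0.0, -0.001]
wrist_force: [-0.3, 1.1, -0.1]
finger_gap: 94.2
```

```bash
python3 - <<'E'
from fit import *
im,d,P,st=shot("wrist","1"); print(st["clock"],st["eef_pos"],st["eef_rot"],st["joints"],st["wrist_force"])
E
```

```text
2.2 [ 373.83457546 -271.22255028  205.29107475] [-3.14124234e+00  1.18954679e-04 -1.28773378e-03] [-7.07085068e-01  1.02505401e-01  1.75851027e+00  1.97709220e-04
  1.28089475e+00  8.64942466e-01] [-0.29266803  1.07170241 -0.10783439]
```

View pics/wrist1.png

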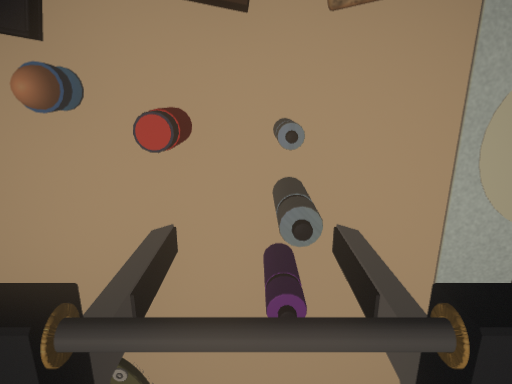

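The wrist view shows the steel mill's head at (300,226), purple at (285,305), small one at (291,135), paprika at (156,131), egg at (38,87). The arm ran short of the commanded rows, so I measure from here.

```bash
cat >> fit.py <<'E'
def top(P,c,h,r,tol=4):
    Q=P.reshape(-1,3); Q=Q[(np.hypot(Q[:,0]-c[0],Q[:,1]-c[1])<r)&(abs(Q[:,2]-h)<tol)]
    if len(Q)<8: return None
    (cx,cy),rr=cv2.minEnclosingCircle(Q[:,:2].astype(np.float32)); return len(Q),np.round([cx,cy,rr],1),Q.mean(0).round(1)
E
python3 - <<'E'
from fit import *
from h import *
from scipy.spatial.transform import Rotation
im,d=P0("wrist","1")
st=dict(eef_pos=[373.835,-271.22,205.29],eef_rot=[-3.14124,.00012,-.00129])
P=cloud("wrist",im,d,st)
print("mill",top(P,(345,-314),116,32)); print("purple",top(P,(258,-302),116,32)); print("small",top(P,(420,-307),82,25,8)); print("pap",top(P,(425,-177),82,32))
print("table",np.nanmedian(P[60:75,380:420].reshape(-1,3),0)); print("knob",P[230,302],"small",P[136,291])
Q=P.reshape(-1,3); Q=Q[(Q[:,2]<100)&(Q[:,2]>25)&(np.hypot(Q[:,0]-470,Q[:,1]+48)<40)]; print("egg",cv2.minEnclosingCircle(Q[:,:2].astype(np.float32)),Q[:,2].max())
E
```

```text
mill (1102, array([ 345.6, -312.1,   19.9]), array([ 347.7, -311.4,  116.4]))
purple (718, array([ 258.2, -301.3,   19.9]), array([ 266. , -300.9,  116.1]))
small (599, array([ 421.3, -305.2,   13.1]), array([ 421.8, -304.9,   78.7]))
pap (1384, array([ 425.9, -177.2,   19.5]), array([ 426.3, -177.8,   83. ]))
table [ 489.16596646 -432.47014189    0.89082427]
knob [ 347.73237137 -311.43382238  129.32258934] small [ 422.48404164 -304.55103301   85.86430292]
egg ((466.7696228027344, -53.60255813598633), 25.538835525512695) 69.92693565948107
```

>>> play_rows(commands=[{"x": -0.014,"y": 0.0205,"z": 0,"wx": 0,"wy": 0,"wz": 0,"grip": 1},{"x": -0.014,"y": 0.0205,"z": 0,"wx": 0,"wy": 0,"wz": 0,"grip": 1},{"x": 0,"y": 0,"z": 0.03,"wx": 0,"wy": 0,"wz": 0,"grip": 1},{"x": 0,"y": 0,"z": 0.04,"wx": 0,"wy": 0,"wz": 0,"grip": 1},{"x": 0,"y": 0,"z": 0.04,"wx": 0,"wy": 0,"wz": 0,"grip": 1},{"x": 0,"y": 0,"z": 0.04,"wx": 0,"wy": 0,"wz": 0,"grip": 1},{"x": 0,"y": 0,"z": 0.01,"wx": 0,"wy": 0,"wz": 0,"grip": 1},{"x": 0,"y": 0,"z": 0,"wx": 0,"wy": 0,"wz": 0,"grip": 1}])

```text
clock: 3.25
eef_pos: [346.4, -311.5, 45.9]
eef_rot: [-3.141, 0.0, 0.001]
wrist_force: [0.6, 0.8, 1.1]
finger_gap: 93.9
```

>>> play_rows(commands=[{"x": 0,"y": 0,"z": 0,"wx": 0,"wy": 0,"wz": 0,"grip": 0.4},{"x": 0,"y": 0,"z": 0,"wx": 0,"wy": 0,"wz": 0,"grip": 0.3},{"x": 0,"y": 0,"z": 0,"wx": 0,"wy": 0,"wz": 0,"grip": 0.2},{"x": 0,"y": 0,"z": 0,"wx": 0,"wy": 0,"wz": 0,"grip": 0.2},{"x": 0,"y": 0,"z": 0,"wx": 0,"wy": 0,"wz": 0,"grip": 0.2}], squeeze=25)

```text
clock: 3.88
eef_pos: [345.7, -312.1, 45.5]
eef_rot: [3.141, -0.0, -0.0]
wrist_force: [-0.4, -0.6, -0.0]
finger_gap: 47.5
```

>>> play_rows(commands=[{"x": 0,"y": 0,"z": 0,"wx": 0,"wy": 0,"wz": 0,"grip": 0.2},{"x": 0,"y": 0,"z": 0,"wx": 0,"wy": 0,"wz": 0,"grip": 0.2},{"x": 0,"y": 0,"z": 0,"wx": 0,"wy": 0,"wz": 0,"grip": 0.2}])

```text
clock: 4.25
eef_pos: [345.7, -312.1, 45.5]
eef_rot: [3.141, -0.0, -0.0]
wrist_force: [0.1, -1.1, 0.2]
finger_gap: 39.8
```

>>> play_rows(commands=[{"x": 0,"y": 0,"z": -0.02,"wx": 0,"wy": 0,"wz": 0,"grip": 0.2},{"x": 0,"y": 0,"z": -0.03,"wx": 0,"wy": 0,"wz": 0,"grip": 0.2},{"x": 0,"y": 0,"z": -0.03,"wx": 0,"wy": 0,"wz": 0,"grip": 0.2},{"x": 0,"y": 0,"z": -0.03,"wx": 0,"wy": 0,"wz": 0,"grip": 0.2},{"x": 0.025,"y": -0.012,"z": 0,"wx": 0,"wy": 0,"wz": 0,"grip": 0.2},{"x": 0.035,"y": -0.016,"z": 0,"wx": 0,"wy": 0,"wz": 0,"grip": 0.2},{"x": 0.035,"y": -0.016,"z": 0,"wx": 0,"wy": 0,"wz": 0,"grip": 0.2},{"x": 0.035,"y": -0.016,"z": 0,"wx": 0,"wy": 0,"wz": 0,"grip": 0.2},{"x": 0.025,"y": -0.012,"z": 0,"wx": 0,"wy": 0,"wz": 0,"grip": 0.2},{"x": 0.01,"y": -0.01,"z": 0,"wx": 0,"wy": 0,"wz": 0,"grip": 0.2},{"x": 0,"y": 0,"z": 0,"wx": 0,"wy": 0,"wz": 0,"grip": 0.2},{"x": 0,"y": 0,"z": 0,"wx": 0,"wy": 0,"wz": 0,"grip": 0.2}])

```text
clock: 5.75
eef_pos: [510.0, -230.4, 155.4]
eef_rot: [-3.142, 0.0, -0.001]
wrist_force: [0.2, -0.7, -2.6]
finger_gap: 39.6
```

```bash
python3 - <<'E'
from fit import *
im,d,P,st=shot("wrist","2"); print(st["clock"],st["eef_pos"],st["eef_rot"],st["wrist_force"],st["finger_gap"])
Q=P.reshape(-1,3); m=(np.hypot(Q[:,0]-594,Q[:,1]+230)<75)&(abs(Q[:,2]-30)<4)&(Q[:,0]>540); T=Q[m]
print(len(T),cv2.minAreaRect(T[:,:2].astype(np.float32)),T[:,2].mean())
# hole: low points near centre
H=Q[(np.hypot(Q[:,0]-594,Q[:,1]+230)<30)&(Q[:,2]<27)]; print(len(H),cv2.minEnclosingCircle(H[:,:2].astype(np.float32)),H[:,2].min())
E
```

```text
5.75 [ 509.96314439 -230.43006293  155.44861608] [-3.14157463e+00  2.89064661e-04 -5.65884615e-04] [ 0.17582417 -0.72439676 -2.63209274] 39.58876524769806
7498 ((593.0191040039062, -229.1555938720703), (85.1650390625, 85.15611267089844), 79.60782623291016) 30.5793210428179
1711 ((593.3697509765625, -229.3817596435547), 21.346324920654297) 5.920229978036588
```

View pics/wrist2.png

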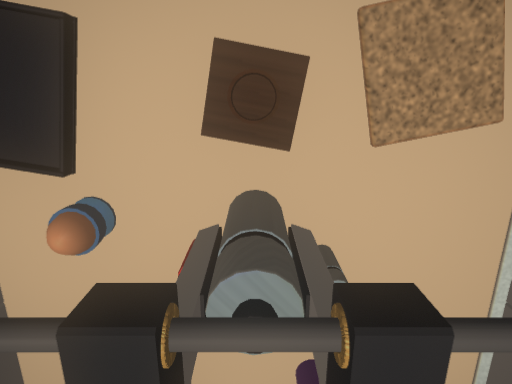

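The mill is held upright; the stand is at pixel (254,95), tray left, egg (75,230). Checking where the held mill sits relative to the TCP, from the same picture.

```bash
python3 - <<'E'
from fit import *
im,d=P0("wrist","2"); st=dict(eef_pos=[509.963,-230.43,155.45],eef_rot=[-3.14157,.00029,-.00057])
P=cloud("wrist",im,d,st); Q=P.reshape(-1,3)
for lo,hi in [(222,230),(190,216),(150,180),(118,150)]:
    T=Q[(abs(Q[:,1]+230.4)<26)&(abs(Q[:,0]-510)<30)&(Q[:,2]>lo)&(Q[:,2]<hi)]
    print(lo,len(T),T.min(0).round(1),T.max(0).round(1),T.mean(0).round(1))
    if lo<222:
        S=T[abs(T[:,1]+230.4)<17]; print("  circ",circ(S[:,:2]))
E
```

```text
222 4390 [ 489.6 -256.4  222. ] [ 530.  -204.4  230. ] [ 519.  -230.2  226.2]
190 2725 [ 511.1 -256.4  190.1] [ 529.9 -204.4  216. ] [ 523.1 -230.5  204.7]
  circ (array([ 509.69783807, -230.11952632]), np.float64(19.46882887623465))
150 1623 [ 511.3 -256.3  150. ] [ 529.7 -204.4  180. ] [ 523.6 -230.4  167.1]
  circ (array([ 509.62221963, -230.19952567]), np.float64(19.573939967780696))
118 745 [ 516.4 -248.9  118.1] [ 529.6 -212.   150. ] [ 526.  -230.4  135. ]
  circ (array([ 509.60418195, -230.26960273]), np.float64(19.58518192584072))
```

>>> play_rows(commands=[{"x": 0.02,"y": -0.001,"z": 0,"wx": 0,"wy": 0,"wz": 0,"grip": 0.2},{"x": 0.03,"y": 0,"z": 0,"wx": 0,"wy": 0,"wz": 0,"grip": 0.2},{"x": 0.0235,"y": 0,"z": 0,"wx": 0,"wy": 0,"wz": 0,"grip": 0.2},{"x": 0.01,"y": 0,"z": 0,"wx": 0,"wy": 0,"wz": 0,"grip": 0.2},{"x": 0,"y": 0,"z": 0.03,"wx": 0,"wy": 0,"wz": 0,"grip": 0.2},{"x": 0,"y": 0,"z": 0.03,"wx": 0,"wy": 0,"wz": 0,"grip": 0.2},{"x": 0,"y": 0,"z": 0.01,"wx": 0,"wy": 0,"wz": 0,"grip": 0.2},{"x": 0,"y": 0,"z": 0,"wx": 0,"wy": 0,"wz": 0,"grip": 0.2},{"x": 0,"y": 0,"z": 0,"wx": 0,"wy": 0,"wz": 0,"grip": 0.2}])

```text
clock: 6.92
eef_pos: [594.6, -229.4, 86.9]
eef_rot: [3.141, -0.002, -0.0]
wrist_force: [-0.2, 0.2, -2.0]
finger_gap: 39.8
```

>>> play_rows(commands=[{"x": -0.001,"y": 0,"z": 0.003,"wx": 0,"wy": 0,"wz": 0,"grip": 0.2},{"x": 0,"y": 0,"z": 0.0,"wx": 0,"wy": 0,"wz": 0,"grip": 0.2},{"x": 0,"y": 0,"z": 0,"wx": 0,"wy": 0,"wz": 0,"grip": 0.2}])

```text
clock: 7.3
eef_pos: [593.2, -229.1, 82.6]
eef_rot: [3.141, -0.0, -0.0]
wrist_force: [0.6, 0.1, -1.7]
finger_gap: 40.2
```

```bash
python3 - <<'E'
from fit import *
im,d,P,st=shot("wrist","3"); print(st["clock"],st["eef_pos"],st["eef_rot"],st["wrist_force"],st["finger_gap"])
im,d,P,st=shot("side","3")
im=cv2.imread("pics/side3.png")[130:280,280:440]; cv2.imwrite("pics/crop3.png",cv2.resize(im,None,fx=4,fy=4,interpolation=cv2.INTER_CUBIC))
E
```

```text
7.3 [ 593.23419065 -229.05092887   82.62808975] [ 3.14149800e+00 -2.12060511e-04 -8.88008733e-06] [ 0.58637453  0.05091877 -1.72875381] 40.1616994493927
```

View pics/crop3.png

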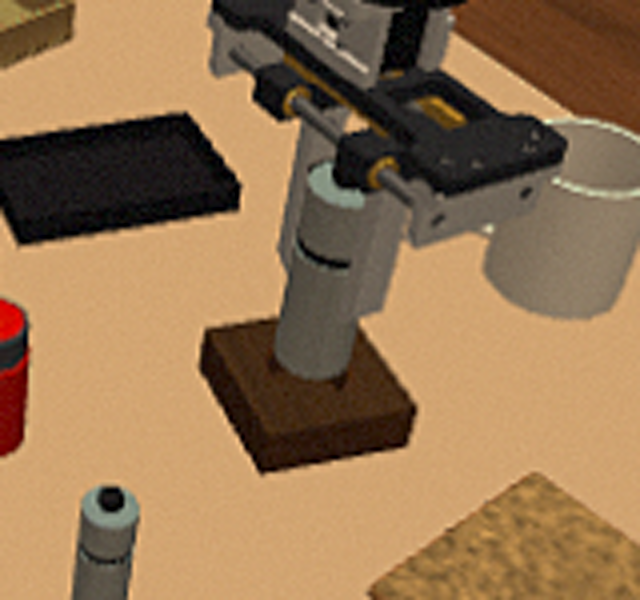

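Mill hangs centred above the hole (crop 315,370); the mug is behind, clear. Lowering gently.

>>> play_rows(commands=[{"x": 0,"y": 0,"z": 0.005,"wx": 0,"wy": 0,"wz": 0,"grip": 0.2},{"x": 0,"y": 0,"z": 0.004,"wx": 0,"wy": 0,"wz": 0,"grip": 0.2},{"x": 0,"y": 0,"z": 0.004,"wx": 0,"wy": 0,"wz": 0,"grip": 0.2},{"x": 0,"y": 0,"z": 0.002,"wx": 0,"wy": 0,"wz": 0,"grip": 0.2},{"x": 0,"y": 0,"z": 0,"wx": 0,"wy": 0,"wz": 0,"grip": 0.2}])

```text
clock: 8.02
eef_pos: [593.1, -229.0, 67.3]
eef_rot: [-3.141, 0.0, -0.0]
wrist_force: [0.0, -0.1, -2.4]
finger_gap: 39.6
```

Foot is at about 22 mm, already in the hole, no contact force.

>>> play_rows(commands=[{"x": 0,"y": 0,"z": 0.004,"wx": 0,"wy": 0,"wz": 0,"grip": 0.2},{"x": 0,"y": 0,"z": 0.004,"wx": 0,"wy": 0,"wz": 0,"grip": 0.2},{"x": 0,"y": 0,"z": 0.003,"wx": 0,"wy": 0,"wz": 0,"grip": 0.2},{"x": 0,"y": 0,"z": 0.0015,"wx": 0,"wy": 0,"wz": 0,"grip": 0.2},{"x": 0,"y": 0,"z": 0,"wx": 0,"wy": 0,"wz": 0,"grip": 0.2}])

```text
clock: 8.65
eef_pos: [593.2, -229.0, 54.9]
eef_rot: [-3.142, 0.0, 0.0]
wrist_force: [0.5, -0.2, -2.3]
finger_gap: 39.8
```

>>> play_rows(commands=[{"x": 0,"y": 0,"z": 0.001,"wx": 0,"wy": 0,"wz": 0,"grip": 0.2},{"x": 0,"y": 0,"z": 0.001,"wx": 0,"wy": 0,"wz": 0,"grip": 0.2},{"x": 0,"y": 0,"z": 0,"wx": 0,"wy": 0,"wz": 0,"grip": 0.2}])

```text
clock: 9.02
eef_pos: [593.3, -229.1, 53.5]
eef_rot: [3.141, -0.0, -0.0]
wrist_force: [-2.0, 0.8, 4.7]
finger_gap: 39.9
```

>>> play_rows(commands=[{"x": 0,"y": 0,"z": 0,"wx": 0,"wy": 0,"wz": 0,"grip": 0.8},{"x": 0,"y": 0,"z": 0,"wx": 0,"wy": 0,"wz": 0,"grip": 0.8},{"x": 0,"y": 0,"z": 0,"wx": 0,"wy": 0,"wz": 0,"grip": 0.8},{"x": 0,"y": 0,"z": -0.02,"wx": 0,"wy": 0,"wz": 0,"grip": 0.8},{"x": 0,"y": 0,"z": -0.04,"wx": 0,"wy": 0,"wz": 0,"grip": 0.8},{"x": 0,"y": 0,"z": -0.05,"wx": 0,"wy": 0,"wz": 0,"grip": 0.8},{"x": -0.03,"y": 0,"z": -0.02,"wx": 0,"wy": 0,"wz": 0,"grip": 0.8},{"x": -0.035,"y": -0.013,"z": 0,"wx": 0,"wy": 0,"wz": 0,"grip": 0.8},{"x": -0.035,"y": -0.013,"z": 0,"wx": 0,"wy": 0,"wz": 0,"grip": 0.8},{"x": -0.035,"y": -0.013,"z": 0,"wx": 0,"wy": 0,"wz": 0,"grip": 0.8},{"x": -0.033,"y": -0.013,"z": 0,"wx": 0,"wy": 0,"wz": 0,"grip": 0.8},{"x": 0,"y": 0,"z": 0,"wx": 0,"wy": 0,"wz": 0,"grip": 0.8},{"x": 0,"y": 0,"z": 0,"wx": 0,"wy": 0,"wz": 0,"grip": 0.8}])

```text
clock: 10.65
eef_pos: [426.0, -177.4, 184.1]
eef_rot: [3.141, -0.002, -0.0]
wrist_force: [0.2, -0.3, -0.7]
finger_gap: 75.1
```

```bash
python3 - <<'E'
from fit import *
im,d,P,st=shot("wrist","4"); print(st["clock"],st["eef_pos"],st["eef_rot"],st["finger_gap"],st["joints"])
print("pap",top(P,(426,-177),82,32))
print("mill",top(P,(593.5,-229.2),124,32))
im,d,P,st=shot("side","4")
print("mill",top(P,(593.5,-229.2),124,32)); print(np.nanmax(P[(np.hypot(P[...,0]-593,P[...,1]+229)<15)][:,2]))
E
```

```text
10.65 [ 425.95050518 -177.38722761  184.05952916] [ 3.14071163e+00 -1.76856391e-03 -1.12579918e-04] 75.0915117056823 [-4.74025750e-01  1.20749257e-01  1.78961383e+00  2.46152162e-05
  1.22925384e+00  1.09687571e+00]
pap (1376, array([ 426. , -177. ,   19.5]), array([ 426.8, -177. ,   83. ]))
mill None
mill (153, array([ 591.9, -231.2,   20. ]), array([ 588.6, -235.2,  122.4]))
135.02026405635985
```

View pics/side4.png

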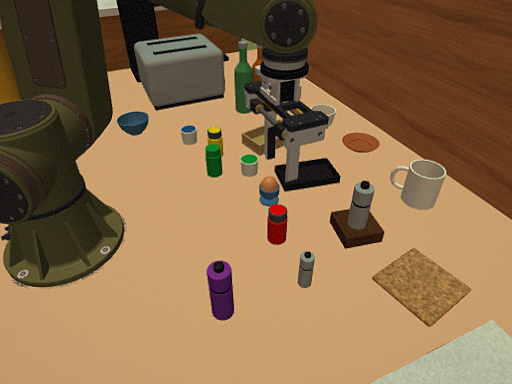

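View pics/wrist4.png

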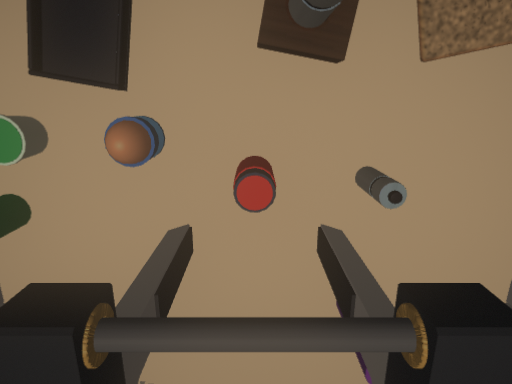

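Mill stands upright in its stand (side 361,205), top ~136 mm as it should. Paprika is directly under the TCP.

>>> play_rows(commands=[{"x": 0,"y": 0,"z": 0.03,"wx": 0,"wy": 0,"wz": 0,"grip": 0.8},{"x": 0,"y": 0,"z": 0.04,"wx": 0,"wy": 0,"wz": 0,"grip": 0.8},{"x": 0,"y": 0,"z": 0.04,"wx": 0,"wy": 0,"wz": 0,"grip": 0.8},{"x": 0,"y": 0,"z": 0.03,"wx": 0,"wy": 0,"wz": 0,"grip": 0.8},{"x": 0,"y": 0,"z": 0.01,"wx": 0,"wy": 0,"wz": 0,"grip": 0.8},{"x": 0,"y": 0,"z": 0,"wx": 0,"wy": 0,"wz": 0,"grip": 0.8},{"x": 0,"y": 0,"z": 0,"wx": 0,"wy": 0,"wz": 0,"grip": 0.3},{"x": 0,"y": 0,"z": 0,"wx": 0,"wy": 0,"wz": 0,"grip": 0.2},{"x": 0,"y": 0,"z": 0,"wx": 0,"wy": 0,"wz": 0,"grip": 0.2},{"x": 0,"y": 0,"z": 0,"wx": 0,"wy": 0,"wz": 0,"grip": 0.2},{"x": 0,"y": 0,"z": 0,"wx": 0,"wy": 0,"wz": 0,"grip": 0.2},{"x": 0,"y": 0,"z": 0,"wx": 0,"wy": 0,"wz": 0,"grip": 0.2}], squeeze=20)

```text
clock: 12.25
eef_pos: [425.3, -177.1, 33.2]
eef_rot: [3.141, -0.0, -0.0]
wrist_force: [-0.9, -0.0, 5.8]
finger_gap: 41.4
```

>>> play_rows(commands=[{"x": 0,"y": 0,"z": -0.02,"wx": 0,"wy": 0,"wz": 0,"grip": 0.2},{"x": 0,"y": 0,"z": -0.03,"wx": 0,"wy": 0,"wz": 0,"grip": 0.2},{"x": 0,"y": 0,"z": -0.03,"wx": 0,"wy": 0,"wz": 0,"grip": 0.2},{"x": 0,"y": 0,"z": -0.03,"wx": 0,"wy": 0,"wz": 0,"grip": 0.2},{"x": 0.01,"y": -0.03,"z": 0,"wx": 0,"wy": 0,"wz": 0,"grip": 0.2},{"x": 0.015,"y": -0.045,"z": 0,"wx": 0,"wy": 0,"wz": 0,"grip": 0.2},{"x": 0.015,"y": -0.045,"z": 0,"wx": 0,"wy": 0,"wz": 0,"grip": 0.2},{"x": 0.015,"y": -0.045,"z": 0,"wx": 0,"wy": 0,"wz": 0,"grip": 0.2},{"x": 0.015,"y": -0.045,"z": 0,"wx": 0,"wy": 0,"wz": 0,"grip": 0.2},{"x": 0.015,"y": -0.045,"z": 0,"wx": 0,"wy": 0,"wz": 0,"grip": 0.2},{"x": 0.015,"y": -0.045,"z": 0,"wx": 0,"wy": 0,"wz": 0,"grip": 0.2},{"x": 0.01,"y": -0.03,"z": 0,"wx": 0,"wy": 0,"wz": 0,"grip": 0.2},{"x": 0,"y": 0,"z": 0,"wx": 0,"wy": 0,"wz": 0,"grip": 0.2},{"x": 0,"y": 0,"z": 0,"wx": 0,"wy": 0,"wz": 0,"grip": 0.2}])

```text
clock: 14.0
eef_pos: [534.8, 152.5, 142.5]
eef_rot: [3.141, 0.001, -0.0]
wrist_force: [-0.5, -0.3, -1.3]
finger_gap: 41.7
```

```bash
python3 - <<'E'
from fit import *
im,d,P,st=shot("wrist","5"); print(st["clock"],st["eef_pos"],st["eef_rot"],st["finger_gap"],st["wrist_force"])
Q=P.reshape(-1,3); m=(np.hypot(Q[:,0]-590,Q[:,1]-195)<110)&(abs(Q[:,2]-35)<4); T=Q[m]
print(len(T),cv2.minAreaRect(T[:,:2].astype(np.float32)),T[:,2].mean())
E
```

```text
14.0 [534.80082574 152.46358322 142.5276943 ] [ 3.14125091e+00  9.52937611e-04 -3.39471542e-05] 41.730491507603645 [-0.45917407 -0.34207214 -1.34015467]
3109 ((589.71337890625, 197.58448791503906), (150.28860473632812, 90.14849090576172), 13.123656272888184) 35.06232619141888
```

View pics/wrist5.png

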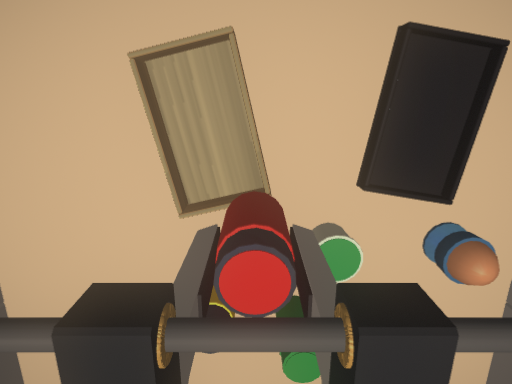

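Crate fully in view at (200,122), tray at (432,112); paprika held upright. Rect fit: crate centre (589.7,197), yaw 13.1°.

>>> play_rows(commands=[{"x": 0.02,"y": -0.012,"z": 0,"wx": 0,"wy": 0,"wz": 0,"grip": 0.2},{"x": 0.03,"y": -0.018,"z": 0,"wx": 0,"wy": 0,"wz": 0,"grip": 0.2},{"x": 0.025,"y": -0.015,"z": 0,"wx": 0,"wy": 0,"wz": 0,"grip": 0.2},{"x": 0.012,"y": -0.007,"z": 0,"wx": 0,"wy": 0,"wz": 0,"grip": 0.2},{"x": 0,"y": 0,"z": 0.03,"wx": 0,"wy": 0,"wz": 0,"grip": 0.2},{"x": 0,"y": 0,"z": 0.04,"wx": 0,"wy": 0,"wz": 0,"grip": 0.2},{"x": 0,"y": 0,"z": 0.02,"wx": 0,"wy": 0,"wz": 0,"grip": 0.2},{"x": 0,"y": 0,"z": 0.005,"wx": 0,"wy": 0,"wz": 0,"grip": 0.2},{"x": 0,"y": 0,"z": 0.003,"wx": 0,"wy": 0,"wz": 0,"grip": 0.2},{"x": 0,"y": 0,"z": 0,"wx": 0,"wy": 0,"wz": 0,"grip": 0.2}])

```text
clock: 15.3
eef_pos: [622.7, 205.1, 46.0]
eef_rot: [-3.141, -0.001, -0.0]
wrist_force: [-0.1, 0.8, -1.4]
finger_gap: 41.4
```

>>> play_rows(commands=[{"x": 0,"y": 0,"z": 0.004,"wx": 0,"wy": 0,"wz": 0,"grip": 0.2},{"x": 0,"y": 0,"z": 0.002,"wx": 0,"wy": 0,"wz": 0,"grip": 0.2},{"x": 0,"y": 0,"z": 0,"wx": 0,"wy": 0,"wz": 0,"grip": 0.2},{"x": 0,"y": 0,"z": 0,"wx": 0,"wy": 0,"wz": 0,"grip": 0.2}])

```text
clock: 15.8
eef_pos: [622.2, 205.0, 39.0]
eef_rot: [-3.142, -0.0, -0.0]
wrist_force: [0.2, 0.4, -0.6]
finger_gap: 41.4
```

>>> play_rows(commands=[{"x": 0,"y": 0,"z": 0.001,"wx": 0,"wy": 0,"wz": 0,"grip": 0.2},{"x": 0,"y": 0,"z": 0,"wx": 0,"wy": 0,"wz": 0,"grip": 0.2}])

```text
clock: 16.05
eef_pos: [622.4, 205.0, 38.3]
eef_rot: [-3.141, -0.001, 0.0]
wrist_force: [0.2, -0.6, 1.2]
finger_gap: 41.5
```

>>> play_rows(commands=[{"x": 0,"y": 0,"z": 0,"wx": 0,"wy": 0,"wz": 0,"grip": 0.75},{"x": 0,"y": 0,"z": 0,"wx": 0,"wy": 0,"wz": 0,"grip": 0.75},{"x": 0,"y": 0,"z": 0,"wx": 0,"wy": 0,"wz": 0,"grip": 0.75},{"x": 0,"y": 0,"z": -0.02,"wx": 0,"wy": 0,"wz": 0,"grip": 0.75},{"x": 0,"y": 0,"z": -0.04,"wx": 0,"wy": 0,"wz": 0,"grip": 0.75},{"x": 0,"y": 0,"z": -0.05,"wx": 0,"wy": 0,"wz": 0,"grip": 0.75},{"x": -0.028,"y": 0,"z": -0.02,"wx": 0,"wy": 0,"wz": 0,"grip": 0.75},{"x": -0.04,"y": 0.004,"z": 0,"wx": 0,"wy": 0,"wz": 0,"grip": 0.75},{"x": -0.04,"y": 0.004,"z": 0,"wx": 0,"wy": 0,"wz": 0,"grip": 0.75},{"x": -0.04,"y": 0.004,"z": 0,"wx": 0,"wy": 0,"wz": 0,"grip": 0.75},{"x": -0.04,"y": 0.0015,"z": 0,"wx": 0,"wy": 0,"wz": 0,"grip": 0.75},{"x": -0.02,"y": 0,"z": 0,"wx": 0,"wy": 0,"wz": 0,"grip": 0.75},{"x": 0,"y": 0,"z": 0,"wx": 0,"wy": 0,"wz": 0,"grip": 0.75},{"x": 0,"y": 0,"z": 0,"wx": 0,"wy": 0,"wz": 0,"grip": 0.75}])

```text
clock: 17.8
eef_pos: [415.0, 191.6, 168.7]
eef_rot: [-3.141, -0.001, -0.0]
wrist_force: [0.6, -0.3, 0.0]
finger_gap: 70.2
```

```bash
python3 - <<'E'
from fit import *
im,d,P,st=shot("wrist","6"); print(st["clock"],st["eef_pos"],st["eef_rot"],st["finger_gap"],st["joints"])
print("tur",top(P,(414.5,191.5),82,32)); print("pap",top(P,(622,205),87,32))
E
```

```text
17.8 [414.99271821 191.59018115 168.73862468] [-3.14118092e+00 -1.33963760e-03 -2.10615147e-05] 70.22027420428175 [ 3.52403693e-01  1.27924867e-01  1.81935595e+00 -8.17521313e-05
  1.19291241e+00  1.92325092e+00]
tur (1512, array([414.5, 193.2,  19.4]), array([415.4, 193.4,  82.9]))
pap None
```

View pics/wrist6.png

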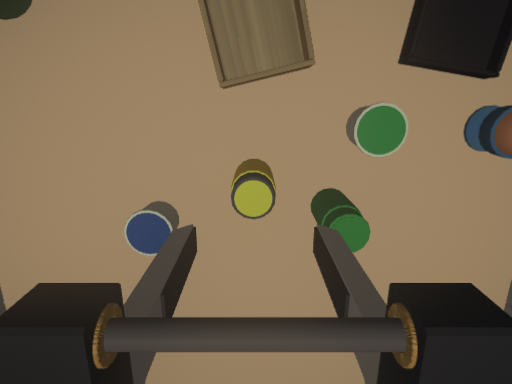

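Yellow jar at (253,197) between the fingers; green jar (345,228) stays clear.

>>> play_rows(commands=[{"x": 0,"y": -0.0015,"z": 0.03,"wx": 0,"wy": 0,"wz": 0,"grip": 0.75},{"x": 0,"y": 0,"z": 0.04,"wx": 0,"wy": 0,"wz": 0,"grip": 0.75},{"x": 0,"y": 0,"z": 0.04,"wx": 0,"wy": 0,"wz": 0,"grip": 0.75},{"x": 0,"y": 0,"z": 0.025,"wx": 0,"wy": 0,"wz": 0,"grip": 0.75},{"x": 0,"y": 0,"z": 0,"wx": 0,"wy": 0,"wz": 0,"grip": 0.75},{"x": 0,"y": 0,"z": 0,"wx": 0,"wy": 0,"wz": 0,"grip": 0.3},{"x": 0,"y": 0,"z": 0,"wx": 0,"wy": 0,"wz": 0,"grip": 0.2},{"x": 0,"y": 0,"z": 0,"wx": 0,"wy": 0,"wz": 0,"grip": 0.2},{"x": 0,"y": 0,"z": 0,"wx": 0,"wy": 0,"wz": 0,"grip": 0.2},{"x": 0,"y": 0,"z": 0,"wx": 0,"wy": 0,"wz": 0,"grip": 0.2},{"x": 0,"y": 0,"z": 0,"wx": 0,"wy": 0,"wz": 0,"grip": 0.2}])

```text
clock: 19.23
eef_pos: [414.6, 193.1, 33.6]
eef_rot: [-3.141, -0.001, -0.0]
wrist_force: [-0.7, -0.5, 6.4]
finger_gap: 41.4
```

>>> play_rows(commands=[{"x": 0,"y": 0,"z": -0.02,"wx": 0,"wy": 0,"wz": 0,"grip": 0.2},{"x": 0,"y": 0,"z": -0.03,"wx": 0,"wy": 0,"wz": 0,"grip": 0.2},{"x": 0,"y": 0,"z": -0.03,"wx": 0,"wy": 0,"wz": 0,"grip": 0.2},{"x": 0.02,"y": 0,"z": -0.02,"wx": 0,"wy": 0,"wz": 0,"grip": 0.2},{"x": 0.035,"y": 0.001,"z": 0,"wx": 0,"wy": 0,"wz": 0,"grip": 0.2},{"x": 0.035,"y": 0.001,"z": 0,"wx": 0,"wy": 0,"wz": 0,"grip": 0.2},{"x": 0.035,"y": 0.0015,"z": 0,"wx": 0,"wy": 0,"wz": 0,"grip": 0.2},{"x": 0.018,"y": 0,"z": 0,"wx": 0,"wy": 0,"wz": 0,"grip": 0.2},{"x": 0,"y": 0,"z": 0.03,"wx": 0,"wy": 0,"wz": 0,"grip": 0.2},{"x": 0,"y": 0,"z": 0.035,"wx": 0,"wy": 0,"wz": 0,"grip": 0.2},{"x": 0,"y": 0,"z": 0.02,"wx": 0,"wy": 0,"wz": 0,"grip": 0.2},{"x": 0,"y": 0,"z": 0.003,"wx": 0,"wy": 0,"wz": 0,"grip": 0.2},{"x": 0,"y": 0,"z": 0,"wx": 0,"wy": 0,"wz": 0,"grip": 0.2},{"x": 0,"y": 0,"z": 0,"wx": 0,"wy": 0,"wz": 0,"grip": 0.2}])

```text
clock: 20.98
eef_pos: [557.7, 189.6, 46.0]
eef_rot: [-3.141, -0.002, 0.0]
wrist_force: [-0.1, -0.5, -1.3]
finger_gap: 41.7
```

>>> play_rows(commands=[{"x": 0,"y": 0,"z": 0.004,"wx": 0,"wy": 0,"wz": 0,"grip": 0.2},{"x": 0,"y": 0,"z": 0.002,"wx": 0,"wy": 0,"wz": 0,"grip": 0.2},{"x": 0,"y": 0,"z": 0.001,"wx": 0,"wy": 0,"wz": 0,"grip": 0.2},{"x": 0,"y": 0,"z": 0,"wx": 0,"wy": 0,"wz": 0,"grip": 0.2}])

```text
clock: 21.48
eef_pos: [557.3, 189.5, 38.7]
eef_rot: [-3.142, -0.0, 0.0]
wrist_force: [-3.2, -0.7, 7.0]
finger_gap: 41.6
```

>>> play_rows(commands=[{"x": 0,"y": 0,"z": 0,"wx": 0,"wy": 0,"wz": 0,"grip": 0.75},{"x": 0,"y": 0,"z": 0,"wx": 0,"wy": 0,"wz": 0,"grip": 0.75},{"x": 0,"y": 0,"z": 0,"wx": 0,"wy": 0,"wz": 0,"grip": 0.75},{"x": 0,"y": 0,"z": -0.02,"wx": 0,"wy": 0,"wz": 0,"grip": 0.75},{"x": 0,"y": 0,"z": -0.04,"wx": 0,"wy": 0,"wz": 0,"grip": 0.75},{"x": 0,"y": 0,"z": -0.05,"wx": 0,"wy": 0,"wz": 0,"grip": 0.75},{"x": -0.01,"y": 0.012,"z": -0.01,"wx": 0,"wy": 0,"wz": 0,"grip": 0.75},{"x": -0.03,"y": 0.04,"z": 0,"wx": 0,"wy": 0,"wz": 0,"grip": 0.75},{"x": -0.03,"y": 0.04,"z": 0,"wx": 0,"wy": 0,"wz": 0,"grip": 0.75},{"x": -0.018,"y": 0.025,"z": 0,"wx": 0,"wy": 0,"wz": 0,"grip": 0.75},{"x": 0,"y": 0,"z": 0,"wx": 0,"wy": 0,"wz": 0,"grip": 0.75},{"x": 0,"y": 0,"z": 0,"wx": 0,"wy": 0,"wz": 0,"grip": 0.75}])

```text
clock: 22.98
eef_pos: [469.6, 72.8, 158.1]
eef_rot: [-3.141, -0.0, -0.0]
wrist_force: [-0.9, 0.1, 0.9]
finger_gap: 70.5
```

```bash
python3 - <<'E'
from fit import *
im,d,P,st=shot("wrist","7"); print(st["clock"],st["eef_pos"],st["eef_rot"],st["finger_gap"])
print("gpod",top(P,(469,72.5),43,36)); print("tur",top(P,(557,189),87,32))
Q=P.reshape(-1,3); T=Q[(np.hypot(Q[:,0]-597,Q[:,1]+10)<110)&(abs(Q[:,2]-22)<4)]
print(len(T),cv2.minAreaRect(T[:,:2].astype(np.float32)),T[:,2].mean())
E
```

```text
22.975 [469.60203387  72.79664422 158.10543417] [-3.14146907e+00 -4.79344353e-04 -8.08426239e-05] 70.45025688172947
gpod (2159, array([468.7,  74.5,  25.5]), array([469.4,  74.3,  44.1]))
tur (2275, array([556.5, 189.2,  19.4]), array([556.8, 188.2,  87.9]))
2045 ((582.017822265625, -5.498378753662109), (90.33097076416016, 119.36621856689453), 80.77496337890625) 22.134292700632816
```

View pics/wrist7.png

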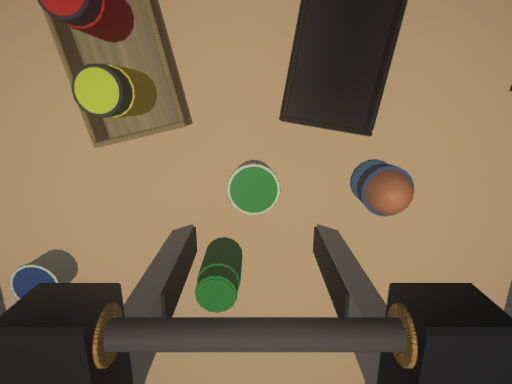

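Green pod at (254,189); both jars standing in the crate at (80,40) and (104,90). Descending to grip its rim.

>>> play_rows(commands=[{"x": -0.001,"y": -0.0017,"z": 0.03,"wx": 0,"wy": 0,"wz": 0,"grip": 0.75},{"x": 0,"y": 0,"z": 0.04,"wx": 0,"wy": 0,"wz": 0,"grip": 0.75},{"x": 0,"y": 0,"z": 0.04,"wx": 0,"wy": 0,"wz": 0,"grip": 0.75},{"x": 0,"y": 0,"z": 0.022,"wx": 0,"wy": 0,"wz": 0,"grip": 0.75},{"x": 0,"y": 0,"z": 0.005,"wx": 0,"wy": 0,"wz": 0,"grip": 0.75},{"x": 0,"y": 0,"z": 0,"wx": 0,"wy": 0,"wz": 0,"grip": 0.75},{"x": 0,"y": 0,"z": 0,"wx": 0,"wy": 0,"wz": 0,"grip": 0.45},{"x": 0,"y": 0,"z": 0,"wx": 0,"wy": 0,"wz": 0,"grip": 0.35},{"x": 0,"y": 0,"z": 0,"wx": 0,"wy": 0,"wz": 0,"grip": 0.35},{"x": 0,"y": 0,"z": 0,"wx": 0,"wy": 0,"wz": 0,"grip": 0.35},{"x": 0,"y": 0,"z": 0,"wx": 0,"wy": 0,"wz": 0,"grip": 0.35}], squeeze=10)

```text
clock: 24.4
eef_pos: [468.6, 74.2, 21.5]
eef_rot: [-3.141, -0.001, -0.0]
wrist_force: [-1.1, 0.2, 5.3]
finger_gap: 50.5
```

>>> play_rows(commands=[{"x": 0,"y": 0,"z": -0.015,"wx": 0,"wy": 0,"wz": 0,"grip": 0.35},{"x": 0,"y": 0,"z": -0.025,"wx": 0,"wy": 0,"wz": 0,"grip": 0.35},{"x": 0,"y": 0,"z": -0.03,"wx": 0,"wy": 0,"wz": 0,"grip": 0.35},{"x": 0.015,"y": 0.0075,"z": -0.02,"wx": 0,"wy": 0,"wz": 0,"grip": 0.35},{"x": 0.03,"y": 0.016,"z": 0,"wx": 0,"wy": 0,"wz": 0,"grip": 0.35},{"x": 0.03,"y": 0.016,"z": 0,"wx": 0,"wy": 0,"wz": 0,"grip": 0.35},{"x": 0.03,"y": 0.016,"z": 0,"wx": 0,"wy": 0,"wz": 0,"grip": 0.35},{"x": 0.03,"y": 0.016,"z": 0,"wx": 0,"wy": 0,"wz": 0,"grip": 0.35},{"x": 0.018,"y": 0.01,"z": 0,"wx": 0,"wy": 0,"wz": 0,"grip": 0.35},{"x": 0.008,"y": 0.006,"z": 0,"wx": 0,"wy": 0,"wz": 0,"grip": 0.35},{"x": 0,"y": 0,"z": 0.025,"wx": 0,"wy": 0,"wz": 0,"grip": 0.35},{"x": 0,"y": 0,"z": 0.03,"wx": 0,"wy": 0,"wz": 0,"grip": 0.35},{"x": 0,"y": 0,"z": 0.02,"wx": 0,"wy": 0,"wz": 0,"grip": 0.35},{"x": 0,"y": 0,"z": 0,"wx": 0,"wy": 0,"wz": 0,"grip": 0.35},{"x": 0,"y": 0,"z": 0,"wx": 0,"wy": 0,"wz": 0,"grip": 0.35}])

```text
clock: 26.28
eef_pos: [629.7, -13.3, 37.2]
eef_rot: [3.141, -0.002, 0.0]
wrist_force: [-0.1, -0.0, -0.3]
finger_gap: 50.5
```

```bash
python3 - <<'E'
from fit import *
im,d,P,st=shot("wrist","8"); print(st["clock"],st["eef_pos"],st["eef_rot"],st["finger_gap"])
E
```

```text
26.275 [629.71904186 -13.26986336  37.22008234] [ 3.14149416e+00 -1.51240109e-03  1.13017362e-04] 50.468779555466874
```

View pics/wrist8.png

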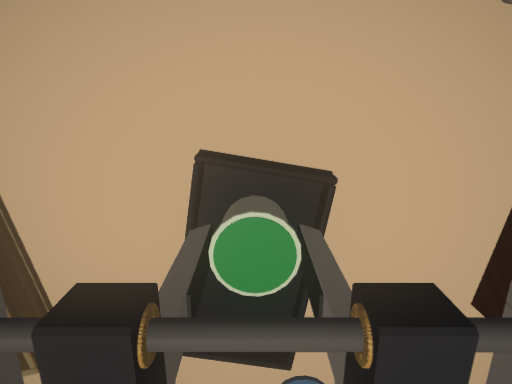

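Pod held level, over the far half of the tray (pixel 255,250), clear of the walls. Lowering about 10 mm.

>>> play_rows(commands=[{"x": 0,"y": 0,"z": 0.005,"wx": 0,"wy": 0,"wz": 0,"grip": 0.35},{"x": 0,"y": 0,"z": 0.003,"wx": 0,"wy": 0,"wz": 0,"grip": 0.35},{"x": 0,"y": 0,"z": 0.001,"wx": 0,"wy": 0,"wz": 0,"grip": 0.35},{"x": 0,"y": 0,"z": 0,"wx": 0,"wy": 0,"wz": 0,"grip": 0.35}])

```text
clock: 26.82
eef_pos: [629.2, -13.3, 26.9]
eef_rot: [3.142, 0.0, 0.0]
wrist_force: [-0.1, -0.4, -0.3]
finger_gap: 50.7
```

>>> play_rows(commands=[{"x": 0,"y": 0,"z": 0.0005,"wx": 0,"wy": 0,"wz": 0,"grip": 0.75},{"x": 0,"y": 0,"z": 0,"wx": 0,"wy": 0,"wz": 0,"grip": 0.75},{"x": 0,"y": 0,"z": 0,"wx": 0,"wy": 0,"wz": 0,"grip": 0.75},{"x": 0,"y": 0,"z": -0.02,"wx": 0,"wy": 0,"wz": 0,"grip": 0.75},{"x": 0,"y": 0,"z": -0.04,"wx": 0,"wy": 0,"wz": 0,"grip": 0.75},{"x": 0,"y": 0,"z": -0.05,"wx": 0,"wy": 0,"wz": 0,"grip": 0.75},{"x": -0.015,"y": -0.018,"z": -0.02,"wx": 0,"wy": 0,"wz": 0,"grip": 0.75},{"x": -0.03,"y": -0.036,"z": 0,"wx": 0,"wy": 0,"wz": 0,"grip": 0.75},{"x": -0.03,"y": -0.036,"z": 0,"wx": 0,"wy": 0,"wz": 0,"grip": 0.75},{"x": -0.03,"y": -0.036,"z": 0,"wx": 0,"wy": 0,"wz": 0,"grip": 0.75},{"x": -0.03,"y": -0.036,"z": 0,"wx": 0,"wy": 0,"wz": 0,"grip": 0.75},{"x": -0.03,"y": -0.036,"z": 0,"wx": 0,"wy": 0,"wz": 0,"grip": 0.75},{"x": -0.03,"y": -0.036,"z": 0,"wx": 0,"wy": 0,"wz": 0,"grip": 0.75},{"x": -0.03,"y": -0.036,"z": 0,"wx": 0,"wy": 0,"wz": 0,"grip": 0.75},{"x": -0.03,"y": -0.034,"z": 0,"wx": 0,"wy": 0,"wz": 0,"grip": 0.75},{"x": -0.009,"y": -0.008,"z": 0,"wx": 0,"wy": 0,"wz": 0,"grip": 0.75},{"x": 0,"y": 0,"z": 0,"wx": 0,"wy": 0,"wz": 0,"grip": 0.75},{"x": 0,"y": 0,"z": 0,"wx": 0,"wy": 0,"wz": 0,"grip": 0.75}])

```text
clock: 29.08
eef_pos: [366.0, 298.0, 156.8]
eef_rot: [-3.141, -0.0, -0.001]
wrist_force: [0.1, -0.9, 0.5]
finger_gap: 70.8
```

```bash
python3 - <<'E'
from fit import *
im,d,P,st=shot("wrist","9"); print(st["clock"],st["eef_pos"],st["eef_rot"],st["finger_gap"],st["joints"])
print("bpod",top(P,(365,298),43,36))
im,d,P,st=shot("scene","9")
for k,c,h in [("gpod",(629,-13),48),("tur",(557,189),87),("pap",(622,204),87),("mill",(593,-229),124)]: print(k,top(P,c,h,34))
E
```

```text
29.075 [365.95778899 298.00732845 156.77420241] [-3.14147101e+00 -4.28359428e-04 -9.82386910e-04] 70.76336662684372 [ 6.05866735e-01  1.75182184e-01  1.79450975e+00 -1.56686776e-04
  1.17147948e+00  2.17770631e+00]
bpod (2168, array([365. , 300.2,  25.3]), array([365.8, 300.2,  44. ]))
gpod (335, array([629.3, -14.2,  25.9]), array([629.5, -12.6,  48.3]))
tur (253, array([557.6, 188.5,  19.7]), array([558.6, 188.9,  87. ]))
pap (257, array([624.1, 204. ,  19. ]), array([623.9, 204.7,  86.8]))
mill (113, array([ 593.7, -228. ,   20.2]), array([ 595.8, -224.9,  123.2]))
```

View pics/scene9.png

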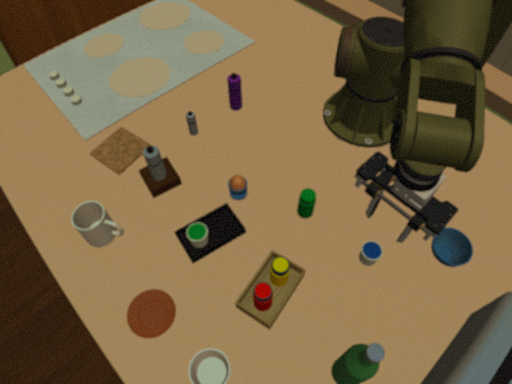

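View pics/wrist9.png

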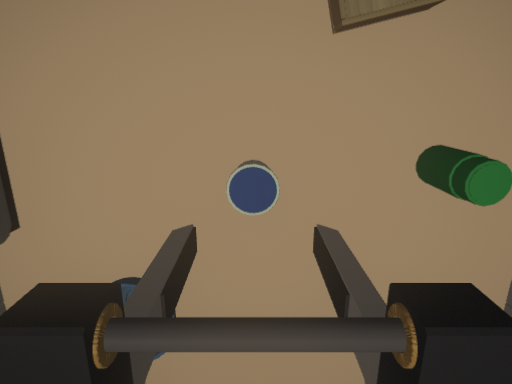

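Everything placed so far stands well; blue pod at wrist (253,189). The blue bowl shows by the left finger (140,310); checking its clearance.

```bash
python3 - <<'E'
from fit import *
im,d=P0("scene","0"); P=cloud("scene",im,d)
print(P[247,452]); Q=P[225:270,428:476].reshape(-1,3); Q=Q[Q[:,2]>20]; print(cv2.minEnclosingCircle(Q[:,:2].astype(np.float32)),Q[:,2].max())
E
```

```text
[197.34854118 432.84516402  11.82533641]
((220.17384338378906, 429.0780944824219), 51.51802444458008) 52.448432062089864
```

>>> play_rows(commands=[{"x": -0.001,"y": -0.002,"z": 0.03,"wx": 0,"wy": 0,"wz": 0,"grip": 0.75},{"x": 0,"y": 0,"z": 0.04,"wx": 0,"wy": 0,"wz": 0,"grip": 0.75},{"x": 0,"y": 0,"z": 0.04,"wx": 0,"wy": 0,"wz": 0,"grip": 0.75},{"x": 0,"y": 0,"z": 0.02,"wx": 0,"wy": 0,"wz": 0,"grip": 0.75},{"x": 0,"y": 0,"z": 0.005,"wx": 0,"wy": 0,"wz": 0,"grip": 0.75},{"x": 0,"y": 0,"z": 0,"wx": 0,"wy": 0,"wz": 0,"grip": 0.75},{"x": 0,"y": 0,"z": 0,"wx": 0,"wy": 0,"wz": 0,"grip": 0.45},{"x": 0,"y": 0,"z": 0,"wx": 0,"wy": 0,"wz": 0,"grip": 0.35},{"x": 0,"y": 0,"z": 0,"wx": 0,"wy": 0,"wz": 0,"grip": 0.35},{"x": 0,"y": 0,"z": 0,"wx": 0,"wy": 0,"wz": 0,"grip": 0.35},{"x": 0,"y": 0,"z": 0,"wx": 0,"wy": 0,"wz": 0,"grip": 0.35}])

```text
clock: 30.55
eef_pos: [364.5, 300.9, 22.0]
eef_rot: [-3.141, -0.001, 0.0]
wrist_force: [-0.4, -1.2, 6.6]
finger_gap: 50.5
```

>>> play_rows(commands=[{"x": 0,"y": 0,"z": -0.015,"wx": 0,"wy": 0,"wz": 0,"grip": 0.35},{"x": 0,"y": 0,"z": -0.03,"wx": 0,"wy": 0,"wz": 0,"grip": 0.35},{"x": 0,"y": 0,"z": -0.04,"wx": 0,"wy": 0,"wz": 0,"grip": 0.35},{"x": 0,"y": 0,"z": -0.035,"wx": 0,"wy": 0,"wz": 0,"grip": 0.35},{"x": 0.012,"y": 0.018,"z": 0,"wx": 0,"wy": 0,"wz": 0,"grip": 0.35},{"x": 0.022,"y": 0.033,"z": 0,"wx": 0,"wy": 0,"wz": 0,"grip": 0.35},{"x": 0.022,"y": 0.033,"z": 0,"wx": 0,"wy": 0,"wz": 0,"grip": 0.35},{"x": 0.022,"y": 0.033,"z": 0,"wx": 0,"wy": 0,"wz": 0,"grip": 0.35},{"x": 0.022,"y": 0.033,"z": 0,"wx": 0,"wy": 0,"wz": 0,"grip": 0.35},{"x": 0.022,"y": 0.033,"z": 0,"wx": 0,"wy": 0,"wz": 0,"grip": 0.35},{"x": 0.022,"y": 0.033,"z": 0,"wx": 0,"wy": 0,"wz": 0,"grip": 0.35},{"x": 0.022,"y": 0.033,"z": 0,"wx": 0,"wy": 0,"wz": 0,"grip": 0.35},{"x": 0.022,"y": 0.033,"z": 0,"wx": 0,"wy": 0,"wz": 0,"grip": 0.35},{"x": 0.012,"y": 0.022,"z": 0,"wx": 0,"wy": 0,"wz": 0,"grip": 0.35},{"x": 0,"y": 0,"z": 0,"wx": 0,"wy": 0,"wz": 0,"grip": 0.35},{"x": 0,"y": 0,"z": 0,"wx": 0,"wy": 0,"wz": 0,"grip": 0.35}])

```text
clock: 32.55
eef_pos: [563.8, -2.7, 141.8]
eef_rot: [-3.141, 0.0, 0.0]
wrist_force: [-0.4, 0.8, 0.0]
finger_gap: 50.5
```

```bash
python3 - <<'E'
from fit import *
im,d,P,st=shot("wrist","10"); print(st["clock"],st["eef_pos"],st["eef_rot"],st["finger_gap"])
Q=P.reshape(-1,3); print("gpod",top(P,(629,-13),48,34))
E
```

```text
32.55 [563.78506206  -2.69374695 141.84831916] [-3.14148350e+00  1.26606609e-05  2.76067629e-04] 50.53453815358409
gpod (2976, array([629.1, -13.2,  25.4]), array([629.6, -13.1,  49.1]))
```

View pics/wrist10.png

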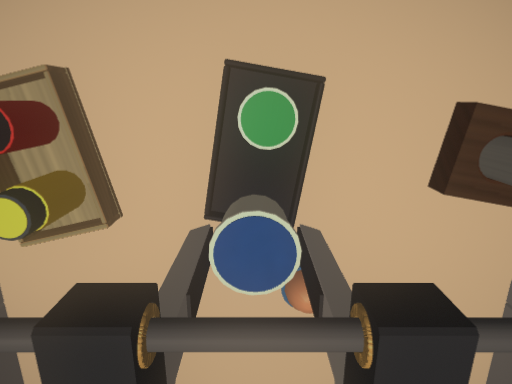

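Green pod sits in the tray (268,118); blue pod held above the near half; egg (300,290) well behind.

>>> play_rows(commands=[{"x": 0,"y": 0,"z": 0.025,"wx": 0,"wy": 0,"wz": 0,"grip": 0.35},{"x": 0,"y": 0,"z": 0.04,"wx": 0,"wy": 0,"wz": 0,"grip": 0.35},{"x": 0,"y": 0,"z": 0.03,"wx": 0,"wy": 0,"wz": 0,"grip": 0.35},{"x": 0,"y": 0,"z": 0.01,"wx": 0,"wy": 0,"wz": 0,"grip": 0.35},{"x": 0,"y": 0,"z": 0.004,"wx": 0,"wy": 0,"wz": 0,"grip": 0.35},{"x": 0,"y": 0,"z": 0.003,"wx": 0,"wy": 0,"wz": 0,"grip": 0.35},{"x": 0,"y": 0,"z": 0.002,"wx": 0,"wy": 0,"wz": 0,"grip": 0.35},{"x": 0,"y": 0,"z": 0,"wx": 0,"wy": 0,"wz": 0,"grip": 0.35},{"x": 0,"y": 0,"z": 0,"wx": 0,"wy": 0,"wz": 0,"grip": 0.35}])

```text
clock: 33.72
eef_pos: [564.3, -3.4, 27.7]
eef_rot: [3.142, -0.0, -0.0]
wrist_force: [-0.3, 0.4, 0.9]
finger_gap: 50.5
```

>>> play_rows(commands=[{"x": 0,"y": 0,"z": 0.001,"wx": 0,"wy": 0,"wz": 0,"grip": 0.35},{"x": 0,"y": 0,"z": 0,"wx": 0,"wy": 0,"wz": 0,"grip": 0.75},{"x": 0,"y": 0,"z": 0,"wx": 0,"wy": 0,"wz": 0,"grip": 0.75},{"x": 0,"y": 0,"z": 0,"wx": 0,"wy": 0,"wz": 0,"grip": 0.75},{"x": 0,"y": 0,"z": -0.02,"wx": 0,"wy": 0,"wz": 0,"grip": 0.75},{"x": 0,"y": 0,"z": -0.04,"wx": 0,"wy": 0,"wz": 0,"grip": 0.75},{"x": 0,"y": 0,"z": -0.05,"wx": 0,"wy": 0,"wz": 0,"grip": 0.75},{"x": 0,"y": 0,"z": -0.05,"wx": 0,"wy": 0,"wz": 0,"grip": 0.75},{"x": -0.03,"y": 0,"z": -0.03,"wx": 0,"wy": 0,"wz": 0,"grip": 0.75},{"x": -0.04,"y": 0,"z": 0,"wx": 0,"wy": 0,"wz": 0,"grip": 0.75},{"x": -0.03,"y": 0,"z": 0,"wx": 0,"wy": 0,"wz": 0,"grip": 0.75},{"x": 0,"y": 0,"z": 0,"wx": 0,"wy": 0,"wz": 0,"grip": 0.75},{"x": 0,"y": 0,"z": 0,"wx": 0,"wy": 0,"wz": 0,"grip": 0.75}])

```text
clock: 35.35
eef_pos: [464.7, -3.3, 216.6]
eef_rot: [3.142, -0.001, -0.0]
wrist_force: [-0.4, -0.4, 0.2]
finger_gap: 70.5
```

```bash
python3 - <<'E'
from fit import *
c,s=np.cos,np.sin
for n in ["wrist","side","scene"]:
    im,d,P,st=shot(n,"11"); print(n,st["clock"],st["eef_pos"].round(1),st["finger_gap"])
    for k,cc,h in [("gpod",(629,-13),48),("bpod",(564,-3),48),("tur",(557,189),87),("pap",(622,204),87),("mill",(593,-229),124)]: print(k,top(P,cc,h,30))
    Q=P.reshape(-1,3); Q=Q[(np.hypot(Q[:,0]-467,Q[:,1]+53)<35)&(Q[:,2]>15)&(Q[:,2]<90)]
    if len(Q)>10: print("egg",cv2.minEnclosingCircle(Q[:,:2].astype(np.float32)),Q[:,2].max())
    Q=P.reshape(-1,3); Q=Q[(np.hypot(Q[:,0]-593,Q[:,1]+229)<20)&(Q[:,2]<160)&(Q[:,2]>125)]; print("knob",len(Q),Q.mean(0) if len(Q) else 0,Q[:,2].max() if len(Q) else 0)
    if n!="wrist":
        z=cloud(n,*P0(n)); Q=z.reshape(-1,3); Q=Q[(np.hypot(Q[:,0]-467,Q[:,1]+53)<35)&(Q[:,2]>15)&(Q[:,2]<90)]; print("egg0",cv2.minEnclosingCircle(Q[:,:2].astype(np.float32)))
E
```

```text
wrist 35.35 [464.7  -3.3 216.6] 70.50662189459116
gpod (1702, array([628.8, -13.1,  25.3]), array([622.6, -13. ,  49.2]))
bpod (2017, array([564.6,  -3.2,  25.3]), array([565. ,  -3.2,  49.2]))
tur (1610, array([557.2, 189.5,  20.2]), array([557.3, 187.7,  87.8]))
pap (992, array([617.8, 201.3,  18.3]), array([616.1, 200.1,  87.6]))
mill None
egg ((466.5556640625, -53.03756332397461), 25.10425567626953) 69.67249328192634
knob 0 0 0
side 35.4 [464.8  -3.3 216.4] 70.86528064691481
gpod (174, array([627. , -16.4,  26. ]), array([626.9, -17.5,  46.5]))
bpod (178, array([564.2,  -5.2,  25.7]), array([562.7,  -7. ,  46.6]))
tur (58, array([554.5, 185.5,  18.2]), array([552. , 184. ,  85.4]))
pap (66, array([622.6, 201.5,  21.2]), array([621.1, 200.5,  85.4]))
mill (157, array([ 592.2, -231.5,   20.3]), array([ 588.8, -235.2,  122.5]))
egg ((465.17578125, -56.680477142333984), 26.057355880737305) 66.38995043449353
knob 63 [ 590.15947976 -233.69388121  131.77995371] 136.11114718098258
egg0 ((465.4331970214844, -56.36152267456055), 26.0736083984375)
scene 35.45 [464.8  -3.3 216.3] 70.59429805828697
gpod (335, array([629.2, -14.6,  25.9]), array([629.6, -12.6,  48.3]))
bpod (297, array([563.8,  -3.1,  25.4]), array([565.2,  -2.6,  48.5]))
tur (254, array([557.3, 188.3,  19.9]), array([558.6, 188.8,  86.8]))
pap (257, array([624.4, 203.6,  19.4]), array([624. , 204.9,  86.8]))
mill (115, array([ 593.2, -228.8,   20.6]), array([ 596.1, -224.7,  123.2]))
egg ((467.45068359375, -54.60190200805664), 25.246047973632812) 70.51964549701415
knob 56 [ 595.28728712 -226.67912123  132.30488615] 138.24660442823426
egg0 ((467.9886779785156, -54.88131332397461), 25.3674373626709)
```

View pics/wrist11.png

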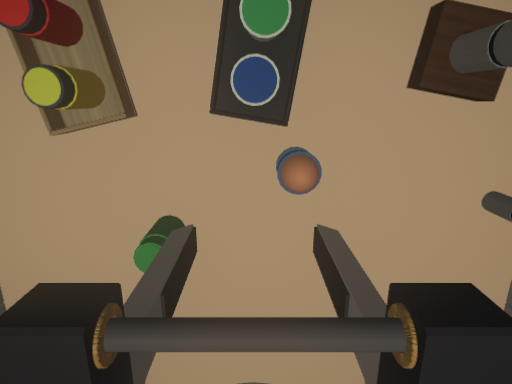

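View pics/side11.png

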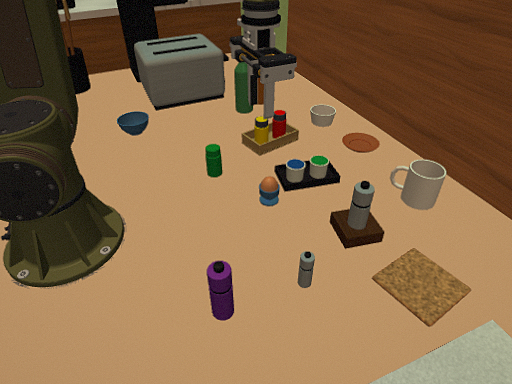

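Side view: jars in the crate (261,130 and 279,124), pods lid-up in the tray (295,168 and 319,166), mill home (361,205), egg cup unmoved (269,190). Nothing touches the robot.

```bash
python3 -c "
from cell import manip
print(manip.sign_off())"
```

```text
the job is handed in; nothing more can be done
None
```

The counter is tidied and the job is handed in at about 35.5 s of the 125 s. No verdict was reported, so the results below are my own camera checks.

- **Mill:** The large steel mill went fully into its stand. I measured its top at about 136–138 mm (136 expected) and its axis within about 2 mm of the hole's.
- **Jars:** The paprika and turmeric jars stand upright on the crate floor, about 33 mm either side of the middle. Their tops measured about 87 mm, as they should.
- **Pods:** Both pods stand lid up on the tray floor, also about 33 mm either side of the middle. Their tops measured about 48 mm, as they should.
- **Left alone:** The egg cup moved less than 1 mm in the before-and-after pictures. I did not touch the purple mill, the small mill or the green jar.

**Disagreements:** No check failed. The side and scene cameras differed by 1–4 mm, roughly what their calibration error explains, so I grasped by the wrist camera. Its last reading of paprika was 4–6 mm off the scene camera's because the jar was cut off at the picture edge; the scene and side readings put it where I set it down.

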